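Start the fume hood and push its sash up to the marker

ROBOT

A 6-joint arm with a two-finger parallel gripper is mounted at the origin on a cart in front of the work surface, level with it; the furniture and walls round the work are solid. World frame = base frame: x ahead of the robot, y to its left, z up, the work surface at z = 0. Lengths are in mm, angles in rad, forces in N, time in s.
With the tool pointing down it reaches from about 250 to 800 mm from the base axis. Payload 8.5 kg.
Tool frame: the origin (TCP) lies at the very end of the fingers, on their centre line; the grasp point (between the pads) lies 19 mm behind it; z points along the fingers, y is the line along which they close (so a half turn about z gives the same grasp; the last joint's range is limited). The gripper opens to 85 mm and grips with 20 to 120 N. Pads are 22 mm wide; open, the fingers measure 114 mm over their backs; the gripper's body (76 mm by 85 mm) begins 54 mm behind the grasp point. The pads swing forward as they close: fully open they stand 13 mm farther back than shut.
Start: joints at [-1.323, 0.238, -0.013, 1.319, 0, 1.571], TCP at [128.755, -508.921, 231.276] pointing down, gripper open.
Joint ranges: [-2.66, 2.66], [-1.03, 1.9], [-1.14, 1.46], [-1.82, 2.27], [-1.45, 1.34], [-3.14, 3.14]. Speed limits (rad/s): [2.22, 2.22, 2.79, 3.14, 3.14, 3.14].

INTERFACE

Orientations are given as a unit quaternion [x, y, z, w].
In Python, from station import arm, imaging, ticket gives the robot as it stands.
- The arm moves only by the shell command python3 -m inch 'ROWS' [OPENING] [FORCE]. ROWS is JSON, a list of rows, each an object of numbers: "x", "y", "z": the shift along the tool's x, y, z in mm; "yaw": the turn about the tool's z in degrees. In form: [{"x": .., "y": .., "z": .., "yaw": ..}, ...]. A call has 1 to 20 rows; each row shifts and turns the commanded pose from where the row before left it, along the tool's axes as they then stand; what a row does not reach is not made up. A row lasts 1/12 s, in which the tool goes at most 41.7 mm and 7.16 degrees, less where a joint would pass 70% of its speed; a pose out of reach is approached as far as the arm can. A call is refused whole if a number of a shift passes 41.7 or a number of a turn 7.16, either way. A call with a gripper value outside its range is refused whole. OPENING is the gripper command: -1 is fully open, 1 is shut, values between are in proportion, set as the call begins (- or left out, the last holds). The fingers move at their own pace and stop on an object; FORCE is the grip in N (left out, the last holds). Time passes only in rows, so rows that do not move let the fingers close. It gives the time, the measured TCP pose, the force, the opening and the grip force at its end, in the units of the state.
- arm.state(): the state, without advancing time (a new reading comes with each control period).
- imaging.get_image(name): name is "side" or "top" or "wrist"; returns the picture (420x560x3 uint8, red, green, blue); there is no depth.
- imaging.get_calibration(name): a dict with "K" (3x3 intrinsics, pixels), "k1" (the pictures are not rectified: a ray, as slopes to the right and down, at radius r is drawn at 1 + k1 r^2 times it, then the intrinsics apply), "camera_from_world" (4x4, takes a point from world to camera coordinates); the wrist camera has in their place "tool_from_camera" (4x4, takes a point from camera to tool coordinates, whose origin is the TCP and whose axes are the flange's). Camera axes: x right, y down, z forward; pixel columns grow to the right and rows downward; lengths in mm; the calibration is good to about 2 mm. A picture is of the moment at which its call begins: read the wrist's pose just before it. get_calibration takes no time and is no camera call.
- ticket.finish_job(): hands the job in; it is judged then, once.
The state is a dict: "time_s": time; "q": joint angles; "qvel": joint speeds; "effort": joint torques, N m; "eef_pos": TCP position; "eef_rot": TCP orientation; "contact_force": force on the tool from outside, world axes, zero at the start; "torque": the same for the moment, N m; "finger_gap": opening from 0.0 (shut) to 1.0 (fully open); "finger_force": force on a finger pad.
Only numpy, scipy, OpenCV 4.12 (cv2) and the standard library are available. Lean on these libraries where they do the work, as an engineer would, in place of code of your own. Each camera call takes 0.05 s, during which the arm holds its last target. There are 200 camera calls.

TASK

Get the little bench fume hood ready for soldering: first press the button on the fan's switch box fully down and let it go, then push the hood's sliding window up with the fingertips beneath its lip until the lip is level with the tip of the pointer clipped to the left post, and draw back. Do not pinch the lip between the fingers, and leave the pot, the loupe and the small brass dish that stand in front where they are.

Things in the scene. Friction and masses are not known exactly. Their poses are not given: they have to be found in the camera images.
- hood: White bench fume hood on feet, fixed. Origin on the bench below the middle of its front; x points into the hood, y to its left, z up. Body 200 mm wide, 156 mm deep (x 0 to 156), roof at z 252 mm with a pipe stub to 301. Two aluminium posts at y = +100 and -100 mm (16 mm wide, x -6 to +18) rise to a head bar at 400 mm. Below the window a solid plinth, z 55 to 115 mm, its face at x = +14 mm.
- sash (a joint): Height of the sliding window above shut, m: 0 shut, 0.130 at its top stop. It slides straight up between the posts. Counterweighted: it stays where it is left; friction resists it with about 2.5 N (1.9 to 3.2 N, a little more when moved fast) either way. The lip's middle stands 130 mm above the bench at 0.
- lip (a point): Middle of the front edge of the window's lip, at half its thickness; moves with the window, axes as the hood's. The lip is an aluminium ledge 10 mm thick (5 mm above and below this point), 168 mm long along y, rounded in front. It overhangs: from here its underside runs 47 mm along +x; the plinth's face, below it, is 50 mm from here. Clear pane above the lip from x = +38 mm, up to 116 mm high.
- marker_tip (a point): Tip of the black pointer of the marker clip on the hood's left (+y) post; axes as the hood's. It points along -y at the end of the lip, 88 mm left of the hood's middle, 14 mm in front of its origin, 4 mm beside the lip's left end. The clip is 18 mm high. The window is set right when point lip is as high as this point.
- fan_button (a joint): Travel of the fan's push button, m: 0 released, 0.006 fully down. Sprung: it moves straight down, from about 1.5 N at first to 5 N fully down, and comes back when let go.
- fan_button_top (a point): Middle of the top of the fan's white round push button (28 mm across, 6 mm travel), 60 mm above the bench as it stands released, in a black collar on a grey switch box 74 x 74 x 42 mm that is fixed to the bench in front of the hood, to its left. It moves with the button.
- bench_lamp: Tall jointed bench lamp, fixed, at the right of the bench; origin at its foot on the bench. Its arm and shade reach up and over the right half of the bench (about y = -0.25 m and beyond to the right), near the arm where it starts: no part in the job, swing clear of it, close to the robot's base.
- pot: Small round pot with a white lid, 45 mm across, 25 mm high, loose; origin at the centre of its underside. Stands in front of the hood, between it and the switch box; leave it alone.
- eyeglass: Black loupe, 38 mm across, 32 mm high, loose; origin at the centre of its underside. Stands left of the switch box; leave it alone.
- rings: Round brass parts dish, 50 mm across, 13 mm high, loose; origin at the centre of its underside. Stands in front of the hood, nearer to the robot; leave it alone.
There are look-alikes about, which are no part of the job. Of the things that look like the part that bears fan_button, the larger one is meant.

How it is judged:
By the outcome, as a careful person would: the job done as asked, in the order asked, and still so for the second after the job is handed in, with the robot touching nothing.
It also fails if it takes over 48 s, if anything falls off the work surface, if the arm or the gripper's body presses on something with over 40 N, if the wrist force passes 120 N, or if a joint passes its speed limit or range.

## Working session

There is one attempt and no reset: what is moved stays moved. The work goes in short steps, Python scripts to look and compute and a shell command to move; the robot and the scene stay as the last step left them, time stands still between calls to the robot, and variables do not carry over. Pictures are saved under pics/ and viewed, at most 10 in all, crops included, and the job is handed in when it is done.

```bash
mkdir -p pics; ls; cat > h.py <<'E'
import numpy as np, cv2
from station import arm, imaging, ticket
from scipy.spatial.transform import Rotation as R
def cal(n):
    c=imaging.get_calibration(n); K=np.array(c["K"],float)
    if n=="wrist":
        s=arm.state(); T=np.eye(4); T[:3,:3]=R.from_quat(s["eef_rot"]).as_matrix(); T[:3,3]=s["eef_pos"]
        W=T@np.array(c["tool_from_camera"])
    else: W=np.linalg.inv(np.array(c["camera_from_world"]))
    return K,c["k1"],W
def ray(n,u,v,c=None):
    K,k,W=c or cal(n)
    p=cv2.undistortPoints(np.array([[[u,v]]],float),K,np.array([k,0,0,0,0.]))[0,0]
    d=W[:3,:3]@[p[0],p[1],1]; return W[:3,3],d/np.linalg.norm(d)
def plane(n,u,v,z,c=None):
    o,d=ray(n,u,v,c); return o+d*(z-o[2])/d[2]
def proj(n,P,c=None):
    K,k,W=c or cal(n); V=np.linalg.inv(W)
    return cv2.projectPoints(np.array(P,float).reshape(-1,1,3),cv2.Rodrigues(V[:3,:3])[0],V[:3,3],K,np.array([k,0,0,0,0.]))[0][:,0]
def two(a,pa,b,pb):
    o1,d1=ray(a,*pa);o2,d2=ray(b,*pb)
    s=np.linalg.lstsq(np.c_[d1,-d2],o2-o1,rcond=None)[0]
    A=o1+s[0]*d1;B=o2+s[1]*d2; return (A+B)/2,np.linalg.norm(A-B)
def save(n,f):
    im=imaging.get_image(n); cv2.imwrite("pics/"+f,im[:,:,::-1]); return im
E
python3 - <<'E'
from h import *
save("top","top0.png");save("side","side0.png")
for n in("top","side"):
    K,k,W=cal(n);print(n,K.round(1).tolist(),k,W.round(2).tolist())
print(arm.state())
print(imaging.get_calibration("wrist"))
E
```

```text
pics
top [[503.6, 0.0, 271.4], [0.0, 503.6, 208.6], [0.0, 0.0, 1.0]] -0.0788230446817068 [[-0.03, -0.99, 0.14, 265.07], [-1.0, 0.03, 0.0, -44.09], [-0.01, -0.14, -0.99, 1709.6], [0.0, 0.0, 0.0, 1.0]]
side [[493.8, 0.0, 278.1], [0.0, 493.8, 201.2], [0.0, 0.0, 1.0]] 0.0018946422783368215 [[-0.93, -0.27, 0.24, 140.2], [-0.36, 0.71, -0.61, 801.49], [-0.0, -0.65, -0.76, 1186.22], [0.0, 0.0, 0.0, 1.0]]
{'time_s': 0.1, 'q': array([-1.32300184e+00,  2.38718072e-01, -1.41613135e-02,  1.31920072e+00,
       -4.78288982e-05,  1.57081264e+00]), 'qvel': array([ 0.00047457, -0.00071756,  0.00172686,  0.00013988, -0.00082859,
        0.0003417 ]), 'effort': array([-1.15147999e-03, -5.39723575e+01,  3.46999526e+01,  1.35077591e-02,
       -1.01914973e-04, -5.58420254e-06]), 'eef_pos': array([ 128.65986785, -508.60906179,  230.7467009 ]), 'eef_rot': array([ 9.92335351e-01,  1.23572402e-01, -1.03061484e-04, -6.34014182e-04]), 'contact_force': array([-1.58729938,  0.16528765,  0.34417906]), 'torque': array([ 0.01116438,  0.0285712 , -0.0265733 ]), 'finger_force': 0.0, 'finger_gap': 0.9982738016648799}
{'K': array([[338.82665053,   0.        , 278.03055068],
       [  0.        , 338.82665053, 208.51098238],
       [  0.        ,   0.        ,   1.        ]]), 'k1': -0.004919810315292487, 'tool_from_camera': array([[ 6.54907157e-04, -9.51636019e-01, -3.07227046e-01,
         7.87316558e+01],
       [ 9.99999226e-01,  2.98193658e-04,  1.20801482e-03,
        -1.07534107e+00],
       [-1.05797726e-03, -3.07227599e-01,  9.51635478e-01,
        -1.41061900e+02],
       [ 0.00000000e+00,  0.00000000e+00,  0.00000000e+00,
         1.00000000e+00]])}
```

View pics/top0.png

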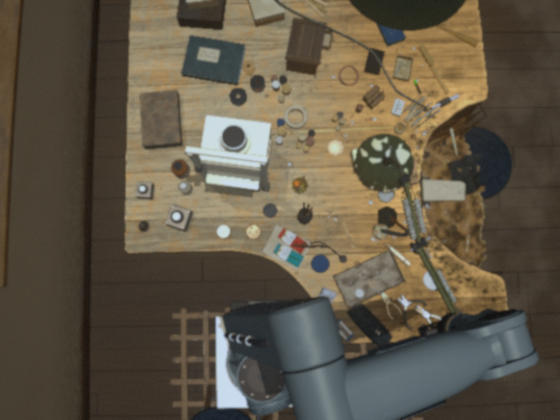

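View pics/side0.png

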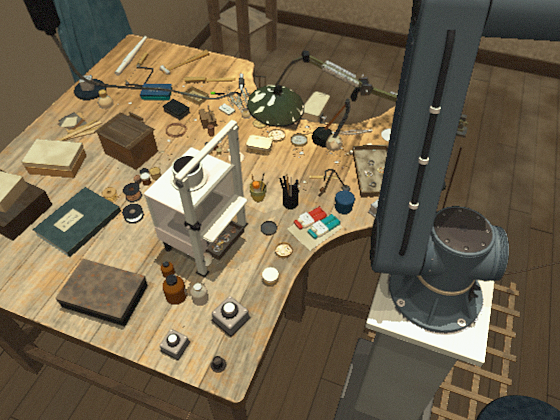

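Top view: the hood is at about (235,150) with its lip near (233,183). There are two switch boxes, at (179,217) and (145,190). The first looks larger and sits in front of the hood to its left, so it fits the description; I'll confirm it in a crop.

```bash
python3 - <<'E'
import cv2
a=cv2.imread("pics/top0.png")[105:255,125:295];cv2.imwrite("pics/c1.png",cv2.resize(a,None,fx=4,fy=4,interpolation=cv2.INTER_CUBIC)[:600])
a=cv2.imread("pics/side0.png")[115:375,140:300];cv2.imwrite("pics/c2.png",cv2.resize(a,None,fx=2.3,fy=2.3,interpolation=cv2.INTER_CUBIC))
from h import *
for p in((179,217),(145,190)):
    print(plane("top",*p,60))
for p in((230,311),(174,339)): print(plane("side",*p,60))
E
```

```text
[479.18436544 269.894583    60.        ]
[573.26852138 384.7520699   60.        ]
[476.00400305 286.63375419  60.        ]
[571.09068499 403.95929253  60.        ]
```

View pics/c1.png

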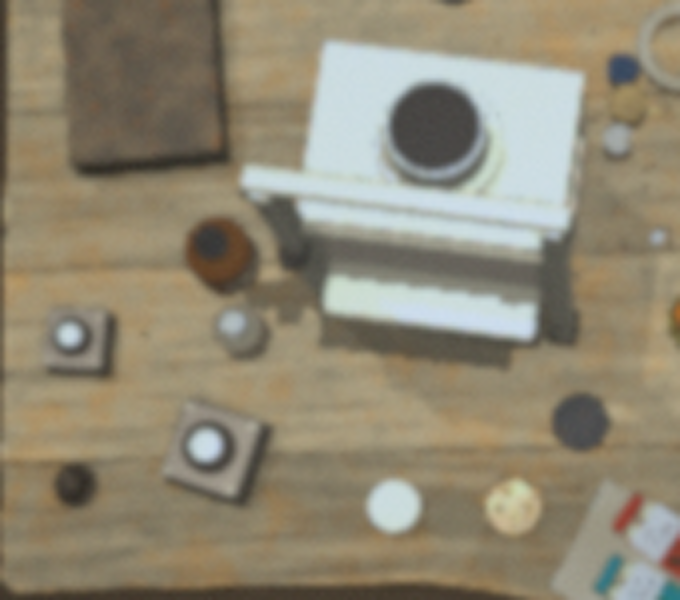

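View pics/c2.png

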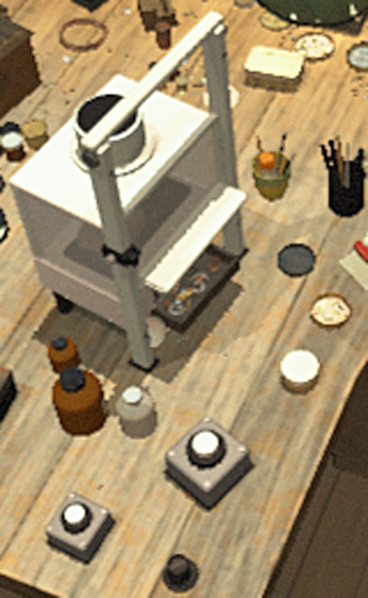

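The crop confirms it. The box at top px (176,216) is clearly larger (about 80 against 62 crop px), so it is the fan switch; the smaller one at (143,190) is the decoy. The pot is at (223,231), the dish at (253,232) and the loupe at (143,226). The marker clip is at side px (193,226).

```bash
python3 - <<'E'
from h import *
def cen(f,u,v,r,t):
    g=cv2.imread(f)[:,:,:].min(2).astype(float); y,x=np.mgrid[:420,:560]
    m=(np.hypot(x-u,y-v)<r)&(g>t); return x[m].mean(),y[m].mean(),m.sum()
a=cen("pics/top0.png",176.5,216.2,6,150);b=cen("pics/side0.png",229.6,309.3,9,150)
print(a,b,two("top",a[:2],"side",b[:2]),plane("top",*a[:2],60),plane("side",*b[:2],60))
ct=lambda x,y:(125+x/4-.4,105+y/4-.4); cs=lambda x,y:(140+x/2.3-.3,115+y/2.3-.3)
L=two("top",ct(323,312),"side",cs(158,291));Rr=two("top",ct(535,338),"side",cs(240,208))
print("lip front L",L,"R",Rr)
for p in((325,42),(583,73)): print("roof back",plane("top",*ct(*p),252))
print("bar L",plane("top",*ct(243,180),400),"R",plane("top",*ct(570,225),400))
print("bar2",two("top",ct(243,180),"side",cs(86,155)))
print("clip tip side",cs(138,252),cs(121,256))
E
```

```text
(np.float64(175.91489361702128), np.float64(215.91489361702128), np.int64(47)) (np.float64(228.82926829268294), np.float64(307.0609756097561), np.int64(82)) (array([482.44240111, 279.41671439,  63.75537468]), np.float64(0.27798519115659853)) [483.07433391 280.19428424  60.        ] [483.44714582 277.64671268  60.        ]
lip front L (array([578.05494671, 169.73437249, 156.60107718]), np.float64(9.147617809476731)) R (array([555.94714872,   3.41539604, 126.55658401]), np.float64(4.354894772614049))
roof back [762.14277256 152.86391108 252.        ]
roof back [732.09580506 -41.14572609 252.        ]
bar L [616.93556668 188.44624159 400.        ] R [579.77278016 -30.19167684 400.        ]
bar2 (array([620.91772759, 191.02739359, 385.84488317]), np.float64(0.3650948961668857))
clip tip side (199.7, 224.26521739130436) (192.3086956521739, 226.00434782608696)
```

```bash
python3 -m inch; python3 -m inch --help | head -30; python3 - <<'E'
from station import arm,imaging,ticket
print(arm.state()["time_s"])
for m in (arm,imaging,ticket): print([a for a in dir(m) if a[0]!='_'])
E
```

```text
0.1
['Unreachable', 'state']
['get_calibration', 'get_image']
['finish_job']invalid input
invalid input: not JSON, or not a number
```

```bash
python3 - <<'E'
from h import *
print(two("top",(418,243),"side",(363,84)),two("top",(383,163),"side",(275,105)),two("top",(406,185),"side",(304,55)))
o,d=ray("top",450,305)
for z in (0,200,400,600): print(z,(o+d*(z-o[2])/d[2]).round())
print("marker z: side rays at hood-y")
o,d=ray("side",199.7,224.3)
for P in((593.3,169.6),):
    n=np.array([-d[1],d[0]]); 
    t=((np.array(P)-o[:2])@d[:2])/(d[:2]@d[:2]); print(o+d*t)
print(proj("side",[[593,170,z] for z in(150,180,210,240)]).round(1),proj("top",[[593,170,z] for z in(150,180,210,240)]).round(1))
hx=np.array([.987,-.16,0]);hy=np.array([.16,.987,0]);O=np.array([593,80.5,0])
print("lip ends shut",[(n,proj(n,[O-36*hx+s*84*hy+[0,0,130] for s in(1,-1)]).round(1).tolist()) for n in("top","side")])
E
```

```text
(array([ 357.14915944, -454.61071277,  277.04886513]), np.float64(2.1253213606885377)) (array([ 619.38553535, -391.02943789,  169.62488784]), np.float64(0.7102882628832664)) (array([ 520.81429663, -403.42062702,  368.82304818]), np.float64(20.66833830288835))
0 [ 164. -631.    0.]
200 [ 176. -562.  200.]
400 [ 188. -493.  400.]
600 [ 199. -425.  600.]
marker z: side rays at hood-y
[597.38225153 172.56753298 223.07539495]
[[205.2 241.4]
 [203.8 234.5]
 [202.4 227.3]
 [200.9 219.8]] [[205.1 177. ]
 [203.7 175. ]
 [202.3 173. ]
 [200.9 170.9]]
lip ends shut [('top', [[206.2, 185.0], [258.2, 191.9]]), ('side', [[213.8, 248.2], [248.7, 205.6]])]
```

```bash
python3 -m inch '[{"x":5,"y":-20},{"x":9,"y":-36},{"x":9,"y":-36},{"x":9,"y":-36},{"x":5,"y":-20},{"yaw":-7},{"yaw":-7},{"yaw":-7},{"yaw":-7},{"yaw":-7},{"yaw":-7},{"yaw":-7},{"yaw":-7},{"yaw":-7},{"yaw":-7},{"yaw":-7},{"yaw":-7},{"yaw":-7},{"yaw":-7},{"yaw":-7}]' 1
python3 -m inch '[{"yaw":-7},{"yaw":-7},{"yaw":-7},{"yaw":-7},{"yaw":-7},{"yaw":-7},{"yaw":-7},{"yaw":-2.5},{}]'
python3 - <<'E'
from h import *
s=arm.state();print(s)
M=R.from_quat(s["eef_rot"]).as_matrix();print(M.round(3))
print(M.T@(np.array([430,165,250])-s["eef_pos"]))
E
```

```text
{'time_s': 0.1, 'q': array([-1.32300184e+00,  2.38718072e-01, -1.41613135e-02,  1.31920072e+00,
       -4.78288982e-05,  1.57081264e+00]), 'qvel': array([ 0.00047457, -0.00071756,  0.00172686,  0.00013988, -0.00082859,
        0.0003417 ]), 'effort': array([-1.15147999e-03, -5.39723575e+01,  3.46999526e+01,  1.35077591e-02,
       -1.01914973e-04, -5.58420254e-06]), 'eef_pos': array([ 128.65986785, -508.60906179,  230.7467009 ]), 'eef_rot': array([ 9.92335351e-01,  1.23572402e-01, -1.03061484e-04, -6.34014182e-04]), 'contact_force': array([-1.58729938,  0.16528765,  0.34417906]), 'torque': array([ 0.01116438,  0.0285712 , -0.0265733 ]), 'finger_force': 0.0, 'finger_gap': 0.9982738016648799}
[[ 0.969  0.245 -0.   ]
 [ 0.245 -0.969  0.001]
 [-0.    -0.001 -1.   ]]
[ 457.33925776 -579.15724356  -18.53168722]$[0]: bad value
$[0]: bad value
```

```bash
python3 -m inch '[{"x":5,"y":-20,"z":0,"yaw":0},{"x":9,"y":-36,"z":0,"yaw":0},{"x":9,"y":-36,"z":0,"yaw":0},{"x":9,"y":-36,"z":0,"yaw":0},{"x":5,"y":-20,"z":0,"yaw":0},{"x":0,"y":0,"z":0,"yaw":-7},{"x":0,"y":0,"z":0,"yaw":-7},{"x":0,"y":0,"z":0,"yaw":-7},{"x":0,"y":0,"z":0,"yaw":-7},{"x":0,"y":0,"z":0,"yaw":-7},{"x":0,"y":0,"z":0,"yaw":-7},{"x":0,"y":0,"z":0,"yaw":-7},{"x":0,"y":0,"z":0,"yaw":-7},{"x":0,"y":0,"z":0,"yaw":-7},{"x":0,"y":0,"z":0,"yaw":-7},{"x":0,"y":0,"z":0,"yaw":-7},{"x":0,"y":0,"z":0,"yaw":-7},{"x":0,"y":0,"z":0,"yaw":-7},{"x":0,"y":0,"z":0,"yaw":-7},{"x":0,"y":0,"z":0,"yaw":-7}]' 1
python3 -m inch '[{"x":0,"y":0,"z":0,"yaw":-7},{"x":0,"y":0,"z":0,"yaw":-7},{"x":0,"y":0,"z":0,"yaw":-7},{"x":0,"y":0,"z":0,"yaw":-7},{"x":0,"y":0,"z":0,"yaw":-7},{"x":0,"y":0,"z":0,"yaw":-7},{"x":0,"y":0,"z":0,"yaw":-7},{"x":0,"y":0,"z":0,"yaw":-2.5},{"x":0,"y":0,"z":0,"yaw":0}]'
python3 - <<'E'
from h import *
s=arm.state();print(s["time_s"],s["eef_pos"],s["q"])
M=R.from_quat(s["eef_rot"]).as_matrix();print(M.round(3))
print(M.T@(np.array([430,165,250])-s["eef_pos"]))
E
```

```text
time_s: 1.77
eef_pos: [128.2, -356.1, 231.1]
eef_rot: [0.503, 0.864, 0.0, -0.0]
contact_force: [0.5, 0.9, 0.7]
finger_gap: 0.002
finger_force: 0.0
time_s: 2.52
eef_pos: [128.3, -356.2, 231.1]
eef_rot: [0.08, 0.997, 0.0, -0.0]
contact_force: [-0.1, -0.7, 0.2]
finger_gap: 0.002
finger_force: 0.0
2.5167 [ 128.27645774 -356.17277693  231.09335602] [-1.22513033e+00 -1.33347338e-02 -3.07001355e-01  1.27774448e+00
  3.01525281e-05 -1.06484546e+00]
[[-0.987  0.16  -0.   ]
 [ 0.16   0.987  0.001]
 [ 0.     0.001 -1.   ]]
[-214.67202446  562.65759127  -18.65415392]
```

```bash
python3 -m inch '[{"x":-6,"y":17,"z":-1,"yaw":0},{"x":-12,"y":31,"z":-1,"yaw":0},{"x":-12,"y":31,"z":-1,"yaw":0},{"x":-12,"y":31,"z":-1,"yaw":0},{"x":-12,"y":31,"z":-1,"yaw":0},{"x":-12,"y":31,"z":-1,"yaw":0},{"x":-12,"y":31,"z":-1,"yaw":0},{"x":-12,"y":31,"z":-1,"yaw":0},{"x":-12,"y":31,"z":-1,"yaw":0},{"x":-12,"y":31,"z":-1,"yaw":0},{"x":-12,"y":31,"z":-1,"yaw":0},{"x":-12,"y":31,"z":-1,"yaw":0},{"x":-12,"y":31,"z":-1,"yaw":0},{"x":-12,"y":31,"z":-1,"yaw":0},{"x":-12,"y":31,"z":-1,"yaw":0},{"x":-12,"y":31,"z":-1,"yaw":0},{"x":-12,"y":31,"z":-1,"yaw":0},{"x":-12,"y":31,"z":-1,"yaw":0},{"x":-9,"y":21,"z":0,"yaw":0},{"x":0,"y":0,"z":0,"yaw":0}]'
python3 - <<'E'
from h import *
s=arm.state();print(s["time_s"],s["eef_pos"],s["q"],s["contact_force"])
K,k,W=cal("wrist");im=save("wrist","w1.png");np.save("w1.npy",W)
cv2.imwrite("pics/w1b.png",cv2.resize(im[:,:,::-1],None,fx=1.4,fy=1.4,interpolation=cv2.INTER_CUBIC))
E
```

```text
time_s: 4.18
eef_pos: [437.8, 169.1, 248.5]
eef_rot: [0.081, 0.997, 0.0, -0.0]
contact_force: [-0.2, -0.5, -0.3]
finger_gap: -0.0
finger_force: 0.0
4.1833 [437.75915256 169.09182825 248.53101588] [ 3.68094139e-01  1.36713006e-01 -9.85137645e-02  1.33522274e+00
  7.91575667e-04  5.30019857e-01] [-0.22597171 -0.54407077 -0.31800081]
```

View pics/w1b.png

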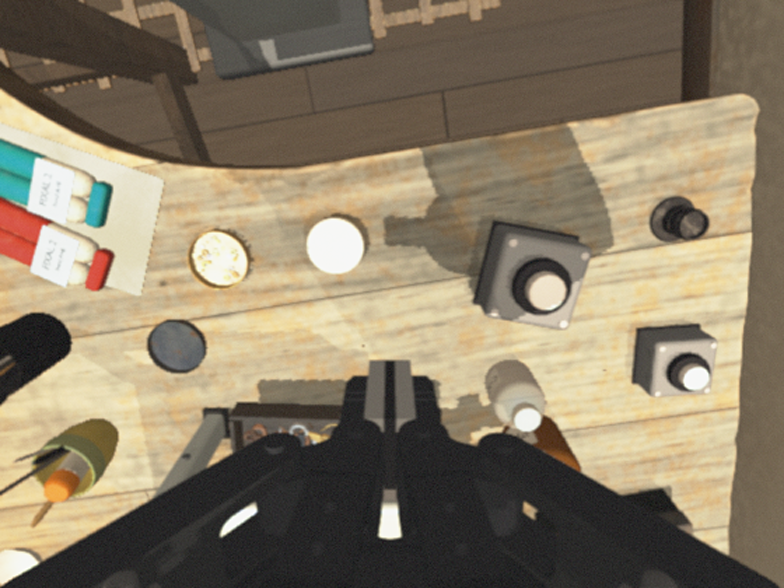

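The view shows the switch box with its button at about (389,204) in original px, the pot at (239,174), the dish at (157,184), the loupe at (485,157) and the smaller decoy button at (495,267). The gripper hides the hood.

```bash
python3 - <<'E'
from h import *
K,k,_=cal("wrist");c=(K,k,np.load("w1.npy"))
im=cv2.imread("pics/w1.png");h=cv2.cvtColor(im,cv2.COLOR_BGR2HSV);y,x=np.mgrid[:420,:560]
def cen(u,v,r,t): m=(np.hypot(x-u,y-v)<r)&(im.min(2)>t); return x[m].mean(),y[m].mean(),m.sum()
b=cen(389,204,17,110);print(b,"button",plane("wrist",*b[:2],60,c))
for n,p,z in(("pot",(239,174),25),("dish",(157,184),13),("loupe",(485,157),32)): print(n,plane("wrist",*p,z,c))
s=arm.state();M=R.from_quat(s["eef_rot"]).as_matrix()
P=plane("wrist",*b[:2],60,c);P[2]=75
print("to button z75",M.T@(P-s["eef_pos"]))
E
```

```text
(np.float64(390.17657342657344), np.float64(207.77272727272728), np.int64(572)) button [482.52623962 278.83027292  60.        ]
pot [430.01287003 127.9372978   25.        ]
dish [428.66675621  31.39709248  13.        ]
loupe [452.43840223 389.67726731  32.        ]
to button z75 [-27.78748897 117.51616415 173.42022619]
```

```bash
python3 -m inch '[{"x":-4,"y":15,"z":0,"yaw":0},{"x":-8,"y":34,"z":20,"yaw":0},{"x":-8,"y":34,"z":30,"yaw":0},{"x":-8,"y":34,"z":30,"yaw":0},{"x":0,"y":0,"z":35,"yaw":0},{"x":0,"y":0,"z":35,"yaw":0},{"x":0,"y":0,"z":23,"yaw":0},{"x":0,"y":0,"z":0,"yaw":0},{"x":0,"y":0,"z":0,"yaw":0}]'
```

```text
time_s: 4.98
eef_pos: [479.1, 269.9, 81.7]
eef_rot: [0.082, 0.997, -0.001, -0.001]
contact_force: [0.1, -0.3, 0.2]
finger_gap: -0.004
finger_force: 0.0
```

```bash
python3 -m inch '[{"x":-2,"y":9.5,"z":0,"yaw":0},{"x":0,"y":0,"z":8,"yaw":0},{"x":0,"y":0,"z":0,"yaw":0}]'
```

```text
time_s: 5.23
eef_pos: [484.2, 280.4, 74.7]
eef_rot: [0.081, 0.997, 0.001, 0.001]
contact_force: [-0.6, -0.4, -0.5]
finger_gap: 0.002
finger_force: 0.0
```

Within 2 mm of the button's centre. Press now.

```bash
python3 -m inch '[{"x":0,"y":-1,"z":6,"yaw":0},{"x":0,"y":0,"z":6,"yaw":0},{"x":0,"y":0,"z":3,"yaw":0},{"x":0,"y":0,"z":3,"yaw":0},{"x":0,"y":0,"z":2,"yaw":0},{"x":0,"y":0,"z":0,"yaw":0},{"x":0,"y":0,"z":0,"yaw":0}]'
```

```text
time_s: 5.82
eef_pos: [483.6, 278.9, 57.5]
eef_rot: [0.081, 0.997, 0.001, 0.001]
contact_force: [-8.5, -5.3, 37.3]
finger_gap: -0.002
finger_force: 18.8
```

```bash
for i in 1 2 3 4 5; do python3 -m inch '[{"x":0,"y":0,"z":-2,"yaw":0},{"x":0,"y":0,"z":0,"yaw":0}]' | egrep "pos|contact|finger_force"; done
```

```text
eef_pos: [483.5, 278.8, 57.8]
contact_force: [-4.8, -2.2, 21.3]
finger_force: 10.6
eef_pos: [483.5, 278.8, 58.9]
contact_force: [-0.7, 0.2, 3.7]
finger_force: 2.2
eef_pos: [483.4, 278.8, 60.5]
contact_force: [0.9, 0.5, 4.3]
finger_force: 1.7
eef_pos: [483.3, 278.7, 62.2]
contact_force: [1.5, 0.2, 1.5]
finger_force: 1.2
eef_pos: [482.9, 278.6, 64.0]
contact_force: [0.8, -0.4, 1.3]
finger_force: 0.7
```

```bash
python3 -m inch '[{"x":0,"y":0,"z":-15,"yaw":0},{"x":0,"y":0,"z":-35,"yaw":0},{"x":0,"y":0,"z":-40,"yaw":0},{"x":0,"y":0,"z":-40,"yaw":0},{"x":0,"y":0,"z":-40,"yaw":0},{"x":0,"y":0,"z":-40,"yaw":0},{"x":0,"y":0,"z":-40,"yaw":0},{"x":0,"y":0,"z":-40,"yaw":0},{"x":0,"y":0,"z":-40,"yaw":0},{"x":0,"y":0,"z":-40,"yaw":0},{"x":0,"y":0,"z":-40,"yaw":0},{"x":0,"y":0,"z":-30,"yaw":0},{"x":0,"y":0,"z":0,"yaw":0}]'
python3 - <<'E'
from h import *
s=arm.state();print(s["q"])
im=save("top","top1.png");save("side","side1.png")
a=cv2.imread("pics/side0.png")[185:275,170:270];cv2.imwrite("pics/c3.png",cv2.resize(a,None,fx=6,fy=6,interpolation=cv2.INTER_CUBIC))
E
```

```text
time_s: 7.73
eef_pos: [483.8, 279.1, 506.2]
eef_rot: [0.081, 0.997, 0.003, 0.004]
contact_force: [-0.6, -0.2, 0.6]
finger_gap: -0.004
finger_force: 0.0
[5.23159079e-01 4.19947527e-01 9.87352989e-01 2.12815769e+00
 2.47967589e-04 6.85467391e-01]
```

View pics/c3.png

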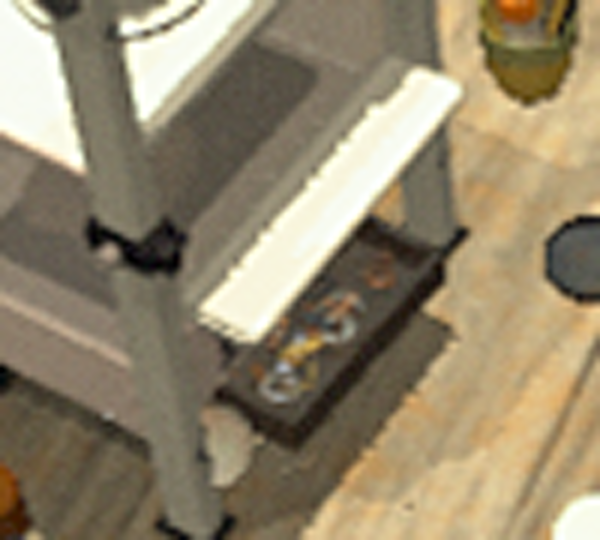

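The crop shows the lip's left front end at about side px (209,240) and the clip at (185–201, 222–230) with its tip near (201,224). A dark tray sits under the lip. A tool pointing straight down cannot get under the lip, so I'll test whether pushing past the reach limit, where q4 is already near its stop, tilts the tool. I'll do it high up in the hood's own plane.

```bash
python3 -m inch '[{"x":-5,"y":-15,"z":0,"yaw":0},{"x":-11,"y":-32,"z":0,"yaw":0},{"x":-11,"y":-32,"z":0,"yaw":0},{"x":-11,"y":-32,"z":0,"yaw":0},{"x":-11,"y":-32,"z":0,"yaw":0},{"x":-11,"y":-32,"z":0,"yaw":0},{"x":-11,"y":-32,"z":0,"yaw":0},{"x":-11,"y":-32,"z":0,"yaw":0},{"x":-11,"y":-32,"z":0,"yaw":0},{"x":-11,"y":-32,"z":0,"yaw":0},{"x":-11,"y":-32,"z":0,"yaw":0},{"x":-8,"y":-20,"z":0,"yaw":0},{"x":0,"y":0,"z":0,"yaw":0}]'
python3 -m inch '[{"x":0,"y":0,"z":-20,"yaw":0},{"x":0,"y":0,"z":-30,"yaw":0},{"x":0,"y":0,"z":-30,"yaw":0},{"x":0,"y":0,"z":-30,"yaw":0},{"x":0,"y":0,"z":0,"yaw":0}]'
python3 - <<'E'
from h import *
s=arm.state();print(s["q"]);print(R.from_quat(s["eef_rot"]).as_matrix().round(3))
print("tray",two("side",(243.3,228.7),"top",(0,0))[1]) if 0 else None
E
```

```text
time_s: 8.92
eef_pos: [547.5, -95.1, 497.3]
eef_rot: [0.083, 0.997, -0.0, -0.003]
contact_force: [0.4, -0.2, 0.3]
finger_gap: -0.001
finger_force: 0.0
time_s: 9.33
eef_pos: [520.4, -86.5, 562.7]
eef_rot: [0.081, 0.996, -0.002, 0.027]
contact_force: [-0.9, 0.7, 0.7]
finger_gap: 0.003
finger_force: 0.0
[-1.64729513e-01  4.14902224e-01  1.16611468e+00  2.26744875e+00
  1.74683556e-04 -2.90622706e-03]
[[-0.985  0.161  0.054]
 [ 0.161  0.987 -0.009]
 [-0.055  0.    -0.999]]
```

It does tilt: q4 is at its stop and the tool has pitched forward 3°. Push on and check that the tilt persists.

```bash
python3 -m inch '[{"x":0,"y":0,"z":-30,"yaw":0},{"x":0,"y":0,"z":-30,"yaw":0},{"x":0,"y":0,"z":-30,"yaw":0},{"x":0,"y":0,"z":-30,"yaw":0},{"x":0,"y":0,"z":-30,"yaw":0},{"x":0,"y":0,"z":-30,"yaw":0}]' | egrep "time|pos|rot"
python3 -m inch '[{"x":0,"y":0,"z":30,"yaw":0},{"x":0,"y":0,"z":30,"yaw":0},{"x":0,"y":0,"z":30,"yaw":0},{"x":0,"y":0,"z":30,"yaw":0}]'| egrep "time|pos|rot"
python3 - <<'E'
from h import *
s=arm.state();print(s["q"]);print(R.from_quat(s["eef_rot"]).as_matrix().round(3))
E
```

```text
time_s: 9.83
eef_pos: [465.5, -77.7, 622.7]
eef_rot: [0.081, 0.993, -0.007, 0.083]
time_s: 10.17
eef_pos: [484.5, -80.9, 513.4]
eef_rot: [0.081, 0.993, -0.007, 0.083]
[-1.65612217e-01  1.19800158e-01  5.54322238e-01  1.83857405e+00
  1.24824129e-04 -3.12334712e-03]
[[-0.973  0.162  0.164]
 [ 0.159  0.987 -0.027]
 [-0.166 -0.    -0.986]]
```

```bash
python3 -m inch '[{"x":-38,"y":0,"z":7,"yaw":0},{"x":-38,"y":0,"z":7,"yaw":0},{"x":-38,"y":0,"z":7,"yaw":0},{"x":-38,"y":0,"z":7,"yaw":0},{"x":-38,"y":0,"z":7,"yaw":0},{"x":-38,"y":0,"z":7,"yaw":0},{"x":-38,"y":0,"z":7,"yaw":0},{"x":-38,"y":0,"z":7,"yaw":0},{"x":-41,"y":0,"z":7,"yaw":0},{"x":-41,"y":0,"z":7,"yaw":0},{"x":-41,"y":0,"z":7,"yaw":0},{"x":-41,"y":0,"z":7,"yaw":0}]' | egrep "time|pos|rot"
python3 - <<'E'
from h import *
s=arm.state();print(s["q"]);print(R.from_quat(s["eef_rot"]).as_matrix().round(3))
E
```

```text
time_s: 11.17
eef_pos: [667.5, -110.4, 453.7]
eef_rot: [0.081, 0.997, -0.001, 0.012]
[-1.63915294e-01  7.36676380e-01  1.45685602e+00  2.26705809e+00
 -1.33045114e-04 -1.50847080e-03]
[[-0.987  0.162  0.024]
 [ 0.162  0.987 -0.004]
 [-0.024 -0.    -1.   ]]
```

```bash
python3 -m inch '[{"x":-5,"y":-25,"z":0,"yaw":0},{"x":-5,"y":-20,"z":0,"yaw":0},{"x":-15,"y":0,"z":35,"yaw":0},{"x":-15,"y":0,"z":35,"yaw":0},{"x":-15,"y":0,"z":35,"yaw":0},{"x":-15,"y":0,"z":30,"yaw":0},{"x":-35,"y":0,"z":0,"yaw":0},{"x":-41,"y":0,"z":0,"yaw":0},{"x":-41,"y":0,"z":0,"yaw":0},{"x":-41,"y":0,"z":0,"yaw":0},{"x":-41,"y":0,"z":0,"yaw":0},{"x":-41,"y":0,"z":0,"yaw":0}]' | egrep "time|pos|rot|contact"
python3 - <<'E'
from h import *
s=arm.state();print(s["q"]);print(R.from_quat(s["eef_rot"]).as_matrix().round(3))
E
```

```text
time_s: 12.17
eef_pos: [692.2, -147.8, 349.6]
eef_rot: [0.081, 0.995, 0.009, -0.062]
contact_force: [-0.2, 0.8, 1.0]
[-2.11203724e-01  8.87093228e-01  1.45773823e+00  2.26708667e+00
  1.81293673e-03 -4.90810437e-02]
[[-0.979  0.162 -0.122]
 [ 0.16   0.987  0.028]
 [ 0.125  0.008 -0.992]]
```

```bash
python3 -m inch '[{"x":0,"y":0,"z":30,"yaw":0},{"x":0,"y":0,"z":35,"yaw":0},{"x":-10,"y":0,"z":35,"yaw":0},{"x":-20,"y":0,"z":30,"yaw":0},{"x":-30,"y":0,"z":0,"yaw":0},{"x":-30,"y":0,"z":0,"yaw":0}]' | egrep "time|pos|rot|contact"
python3 -m inch '[{"x":-41,"y":0,"z":0,"yaw":0},{"x":-41,"y":0,"z":0,"yaw":0},{"x":-41,"y":0,"z":0,"yaw":0},{"x":-41,"y":0,"z":0,"yaw":0},{"x":-41,"y":0,"z":0,"yaw":0}]' | egrep "time|pos|rot|contact"
python3 - <<'E'
from h import *
s=arm.state();print(s["q"]);print(R.from_quat(s["eef_rot"]).as_matrix().round(3))
E
```

```text
time_s: 12.67
eef_pos: [749.6, -156.7, 248.7]
eef_rot: [0.081, 0.995, 0.009, -0.065]
contact_force: [2.5, -0.6, 2.9]
time_s: 13.08
eef_pos: [708.1, -140.6, 252.8]
eef_rot: [0.08, 0.988, 0.018, -0.129]
contact_force: [-0.3, 0.6, 0.4]
[-0.19795169  1.02203131  1.45683734  2.26697823  0.00474043 -0.03648631]
[[-0.954  0.163 -0.252]
 [ 0.154  0.986  0.055]
 [ 0.258  0.014 -0.966]]
```

```bash
python3 -m inch '[{"x":40,"y":0,"z":0,"yaw":0},{"x":40,"y":0,"z":-10,"yaw":0},{"x":30,"y":0,"z":-25,"yaw":0},{"x":25,"y":0,"z":-30,"yaw":0},{"x":25,"y":0,"z":-30,"yaw":0},{"x":25,"y":0,"z":-30,"yaw":0},{"x":25,"y":0,"z":-30,"yaw":0},{"x":35,"y":0,"z":-15,"yaw":0},{"x":35,"y":0,"z":-15,"yaw":0},{"x":38,"y":0,"z":-10,"yaw":0},{"x":38,"y":0,"z":-10,"yaw":0},{"x":38,"y":0,"z":0,"yaw":0}]' | egrep "time|pos|rot|contact"
python3 - <<'E'
from h import *
s=arm.state();print(s["q"]);print(R.from_quat(s["eef_rot"]).as_matrix().round(3))
E
```

```text
time_s: 14.08
eef_pos: [398.5, -92.4, 506.8]
eef_rot: [0.08, 0.991, 0.015, -0.11]
contact_force: [0.7, 1.0, 0.7]
[-2.26451960e-01  2.89399218e-01  7.47642030e-01  2.25201726e+00
 -2.00643206e-03 -6.41394932e-02]
[[-0.963  0.163 -0.216]
 [ 0.156  0.987  0.048]
 [ 0.221  0.012 -0.975]]
```

Now ratchet upward and back, with larger steps.

```bash
python3 -m inch '[{"x":0,"y":0,"z":-41,"yaw":0},{"x":0,"y":0,"z":-41,"yaw":0},{"x":0,"y":0,"z":-41,"yaw":0},{"x":0,"y":0,"z":-41,"yaw":0},{"x":0,"y":0,"z":-41,"yaw":0},{"x":0,"y":0,"z":-41,"yaw":0}]' | egrep "time|pos|rot|contact"
cat > st.py <<'E'
from h import *
s=arm.state();M=R.from_quat(s["eef_rot"]).as_matrix();print(s["q"].round(3));print(M.round(3).tolist(),"tilt",np.degrees(np.arctan2(M[:2,2]@[.987,-.16],-M[2,2])).round(1))
E
python3 st.py
python3 -m inch '[{"x":0,"y":0,"z":-41,"yaw":0},{"x":0,"y":0,"z":-41,"yaw":0},{"x":0,"y":0,"z":-41,"yaw":0},{"x":0,"y":0,"z":-41,"yaw":0},{"x":0,"y":0,"z":-41,"yaw":0},{"x":0,"y":0,"z":-41,"yaw":0}]' | egrep "time|pos|rot|contact"
python3 st.py
```

```text
time_s: 14.58
eef_pos: [394.2, -91.1, 563.3]
eef_rot: [0.081, 0.996, 0.003, -0.031]
contact_force: [0.2, -0.6, 0.3]
[-2.260e-01  2.250e-01  8.600e-01  2.267e+00 -2.000e-03 -6.400e-02]
[[-0.985, 0.161, -0.06], [0.161, 0.987, 0.012], [0.061, 0.002, -0.998]] tilt -3.5
time_s: 15.08
eef_pos: [363.9, -84.0, 622.0]
eef_rot: [0.081, 0.995, -0.009, 0.052]
contact_force: [-0.0, -0.3, 0.2]
[-2.250e-01  1.210e-01  9.220e-01  2.267e+00 -2.000e-03 -6.300e-02]
[[-0.982, 0.162, 0.102], [0.16, 0.987, -0.025], [-0.104, -0.009, -0.995]] tilt 6.0
```

```bash
for i in 1 2; do python3 -m inch '[{"x":0,"y":0,"z":-41,"yaw":0},{"x":0,"y":0,"z":-41,"yaw":0},{"x":0,"y":0,"z":-41,"yaw":0},{"x":0,"y":0,"z":-41,"yaw":0},{"x":0,"y":0,"z":-41,"yaw":0},{"x":0,"y":0,"z":-41,"yaw":0},{"x":0,"y":0,"z":-41,"yaw":0},{"x":0,"y":0,"z":-41,"yaw":0},{"x":0,"y":0,"z":-41,"yaw":0}]' | egrep "time|pos|contact"
python3 st.py; done
```

```text
time_s: 15.83
eef_pos: [286.1, -65.9, 703.7]
contact_force: [-0.1, 0.0, -0.6]
[-2.240e-01 -6.300e-02  9.840e-01  2.267e+00 -2.000e-03 -6.300e-02]
[[-0.928, 0.165, 0.335], [0.147, 0.986, -0.079], [-0.344, -0.024, -0.939]] tilt 20.1
time_s: 16.58
eef_pos: [191.1, -48.7, 777.6]
contact_force: [-0.4, -0.5, 0.2]
[-0.106 -0.245  1.069  2.267 -0.092  0.032]
[[-0.806, 0.184, 0.563], [0.117, 0.981, -0.152], [-0.581, -0.057, -0.812]] tilt 35.5
```

```bash
python3 -m inch '[{"x":-24,"y":-2,"z":-33,"yaw":0},{"x":-24,"y":-2,"z":-33,"yaw":0},{"x":-24,"y":-2,"z":-33,"yaw":0},{"x":-25,"y":-2,"z":-32,"yaw":0},{"x":-25,"y":-2,"z":-32,"yaw":0},{"x":-26,"y":-2,"z":-31,"yaw":0}]' | egrep "time|pos|contact"
python3 st.py
```

```text
time_s: 17.08
eef_pos: [213.7, -59.7, 886.6]
contact_force: [-0.0, -0.3, -0.3]
[-0.44  -0.16   1.457  2.267  0.121 -0.231]
[[-0.61, 0.202, 0.766], [0.036, 0.973, -0.228], [-0.792, -0.111, -0.601]] tilt 52.9
```

```bash
python3 -m inch '[{"x":0,"y":0,"z":-41,"yaw":0},{"x":0,"y":0,"z":-41,"yaw":0},{"x":0,"y":0,"z":-41,"yaw":0},{"x":0,"y":0,"z":-41,"yaw":0}]' | egrep "time|pos|contact"
python3 st.py
```

```text
time_s: 17.42
eef_pos: [107.7, -31.3, 889.5]
contact_force: [0.6, 0.2, -0.1]
[-0.301 -0.332  1.377  2.267  0.007 -0.142]
[[-0.541, 0.217, 0.812], [0.02, 0.969, -0.245], [-0.841, -0.116, -0.529]] tilt 57.8
```

```bash
python3 -m inch '[{"x":-34,"y":-4,"z":-22,"yaw":0},{"x":-34,"y":-4,"z":-22,"yaw":0},{"x":0,"y":0,"z":-41,"yaw":0},{"x":-34,"y":-4,"z":-20,"yaw":0},{"x":-20,"y":-2,"z":-35,"yaw":0},{"x":-20,"y":-2,"z":-35,"yaw":0}]' | egrep "time|pos|contact"
python3 st.py
```

```text
time_s: 17.92
eef_pos: [68.4, -15.8, 916.3]
contact_force: [-0.3, -0.1, -0.1]
[-0.31  -0.373  1.457  2.267  0.019 -0.146]
[[-0.441, 0.227, 0.868], [-0.012, 0.966, -0.258], [-0.897, -0.124, -0.423]] tilt 64.8
```

```bash
python3 -m inch '[{"x":0,"y":0,"z":20,"yaw":4},{"x":0,"y":0,"z":35,"yaw":4},{"x":0,"y":0,"z":35,"yaw":0},{"x":0,"y":0,"z":35,"yaw":0},{"x":0,"y":0,"z":35,"yaw":0}]' | egrep "time|pos|contact"
python3 st.py; cat >> h.py <<'E'
def delta(P):
    s=arm.state();M=R.from_quat(s["eef_rot"]).as_matrix();return (M.T@(np.array(P,float)-s["eef_pos"])).round(1)
E
python3 -c "
from h import *
print(delta((420,110,250)))"
```

```text
time_s: 18.33
eef_pos: [177.3, -48.0, 868.1]
contact_force: [1.0, 0.2, 1.0]
[-0.335 -0.59   0.669  1.694  0.042 -0.08 ]
[[-0.42, 0.26, 0.87], [0.062, 0.964, -0.258], [-0.906, -0.055, -0.421]] tilt 64.9
[467.5 249.2 430.3]
```

```bash
python3 -m inch '[{"x":12,"y":6,"z":11,"yaw":0},{"x":25,"y":13,"z":23,"yaw":0},{"x":25,"y":13,"z":23,"yaw":0},{"x":25,"y":13,"z":23,"yaw":0},{"x":25,"y":13,"z":23,"yaw":0},{"x":25,"y":13,"z":23,"yaw":0},{"x":25,"y":13,"z":23,"yaw":0},{"x":25,"y":13,"z":23,"yaw":0},{"x":25,"y":13,"z":23,"yaw":0},{"x":25,"y":13,"z":23,"yaw":0}]' | egrep "time|pos|contact"
python3 st.py; python3 -c "
from h import *
print(delta((420,110,250)))"
```

```text
time_s: 19.17
eef_pos: [262.6, 13.7, 628.3]
contact_force: [-0.7, -0.8, -1.4]
[-1.56  -0.827 -0.029  1.833  1.028 -1.035]
[[-0.444, 0.253, 0.859], [0.059, 0.965, -0.254], [-0.894, -0.063, -0.444]] tilt 63.5
[273.9 156.6 278.6]
```

The wrist has ended up behind the base axis, which is why q1 is swinging. I'll retrace, then go forward along the tool's own azimuth so it crosses back cleanly.

```bash
python3 -c "
from h import *
print(delta((177,-50,860)), delta((480,-140,800))-delta((177,-50,860)))"
python3 -m inch '[{"x":-12,"y":-6,"z":-11,"yaw":0},{"x":-25,"y":-13,"z":-23,"yaw":0},{"x":-25,"y":-13,"z":-23,"yaw":0},{"x":-25,"y":-13,"z":-23,"yaw":0},{"x":-25,"y":-13,"z":-23,"yaw":0},{"x":-25,"y":-13,"z":-23,"yaw":0},{"x":-25,"y":-13,"z":-23,"yaw":0},{"x":0,"y":0,"z":0,"yaw":0}]' | egrep "time|pos|contact"
python3 st.py; python3 -c "
from h import *
print(delta((177,-50,860)))"
```

```text
[-172.8  -97.7 -160.2] [-86.3  -6.3 309.8]
time_s: 19.83
eef_pos: [202.1, -23.4, 789.0]
contact_force: [1.2, 2.0, -0.5]
[-0.692 -0.691  0.388  1.592  0.37  -0.274]
[[-0.459, 0.237, 0.856], [0.052, 0.969, -0.24], [-0.887, -0.065, -0.457]] tilt 62.6
[-52.9 -36.4 -47.6]
```

```bash
python3 -m inch '[{"x":-20,"y":-16,"z":-15,"yaw":0},{"x":-20,"y":-16,"z":-15,"yaw":0},{"x":0,"y":0,"z":0,"yaw":0}]' | egrep "pos"
python3 st.py
python3 -m inch '[{"x":-17,"y":-1.5,"z":34,"yaw":0},{"x":-17,"y":-1.5,"z":34,"yaw":0},{"x":-17,"y":-1.5,"z":34,"yaw":0},{"x":-17,"y":-1.5,"z":34,"yaw":0},{"x":-17,"y":-1.5,"z":34,"yaw":0},{"x":-17,"y":-1.5,"z":34,"yaw":0},{"x":-17,"y":-1.5,"z":34,"yaw":0},{"x":-17,"y":-1.5,"z":34,"yaw":0}]' | egrep "time|pos|contact"
python3 st.py
```

```text
eef_pos: [191.6, -41.2, 819.9]
[-0.438 -0.636  0.511  1.634  0.144 -0.148]
[[-0.464, 0.239, 0.853], [0.056, 0.969, -0.241], [-0.884, -0.064, -0.463]] tilt 62.2
time_s: 20.75
eef_pos: [233.6, -54.2, 752.0]
contact_force: [0.5, 0.9, -0.6]
[-1.499 -0.451  0.588  2.186  0.843 -1.172]
[[-0.616, 0.189, 0.765], [0.027, 0.975, -0.22], [-0.787, -0.115, -0.606]] tilt 52.5
```

```bash
python3 -m inch '[{"x":-5,"y":-34,"z":12,"yaw":0},{"x":-5,"y":-34,"z":12,"yaw":0},{"x":-6,"y":-34,"z":15,"yaw":0},{"x":-8,"y":-32,"z":20,"yaw":0},{"x":-8,"y":-32,"z":20,"yaw":0},{"x":-10,"y":-25,"z":28,"yaw":0},{"x":-12,"y":-15,"z":32,"yaw":0},{"x":-17,"y":0,"z":34,"yaw":0}]' | egrep "time|pos|contact"
python3 st.py
```

```text
time_s: 21.42
eef_pos: [371.0, -298.7, 722.6]
contact_force: [-1.1, -2.6, -0.5]
[-1.036 -0.225  0.418  1.458  0.576 -0.663]
[[-0.619, 0.191, 0.762], [0.032, 0.975, -0.218], [-0.785, -0.11, -0.61]] tilt 52.2
```

The arm is now in a good configuration with 52° of tilt, which is enough to get the fingertips under the lip. Swing round in front of the base towards the hood.

```bash
python3 -m inch '[{"x":0,"y":12,"z":8,"yaw":0},{"x":-1,"y":24,"z":15,"yaw":0},{"x":-1,"y":24,"z":15,"yaw":0},{"x":-1,"y":24,"z":15,"yaw":0},{"x":-1,"y":24,"z":15,"yaw":0},{"x":-1,"y":24,"z":15,"yaw":0},{"x":-1,"y":24,"z":15,"yaw":0},{"x":-1,"y":24,"z":15,"yaw":0},{"x":-1,"y":24,"z":15,"yaw":0},{"x":-1,"y":24,"z":15,"yaw":0},{"x":-1,"y":24,"z":15,"yaw":0}]' | egrep "time|pos|contact"
python3 st.py;  python3 -c "
from h import *
print(delta((470,90,400)))"
```

```text
time_s: 22.33
eef_pos: [543.6, -83.2, 606.5]
contact_force: [1.4, -1.7, 0.5]
[-0.055 -0.304 -0.011  0.961 -0.174 -0.006]
[[-0.62, 0.186, 0.762], [0.028, 0.976, -0.216], [-0.784, -0.112, -0.61]] tilt 52.2
[212.4 178.6  32.5]
```

```bash
python3 -m inch '[{"x":23,"y":19,"z":3.5,"yaw":0},{"x":23,"y":19,"z":3.5,"yaw":0},{"x":23,"y":19,"z":3.5,"yaw":0},{"x":23,"y":19,"z":3.5,"yaw":0},{"x":23,"y":19,"z":3.5,"yaw":0},{"x":23,"y":19,"z":3.5,"yaw":0},{"x":23,"y":19,"z":3.5,"yaw":0},{"x":23,"y":19,"z":3.5,"yaw":0},{"x":23,"y":19,"z":3.5,"yaw":0},{"x":0,"y":0,"z":0,"yaw":0}]' | egrep "time|pos|contact"
python3 st.py;  python3 -c "
from h import *
print(delta((460,85,260)))"
```

```text
time_s: 23.17
eef_pos: [469.1, 82.6, 400.1]
contact_force: [-0.1, -0.1, -1.9]
[ 0.561 -0.369 -0.519  0.713 -0.626  0.451]
[[-0.626, 0.182, 0.758], [0.023, 0.976, -0.216], [-0.779, -0.117, -0.616]] tilt 51.8
[115.   17.2  78.9]
```

```bash
python3 -m inch '[{"x":0,"y":0,"z":0,"yaw":4.3},{"x":0,"y":0,"z":0,"yaw":4.3},{"x":29,"y":0,"z":20,"yaw":0},{"x":29,"y":0,"z":20,"yaw":0},{"x":29,"y":0,"z":20,"yaw":0},{"x":29,"y":0,"z":20,"yaw":0},{"x":0,"y":0,"z":0,"yaw":0}]' | egrep "time|pos|contact"
python3 st.py
python3 - <<'E'
from h import *
K,k,W=cal("wrist");np.save("w2.npy",W);im=save("wrist","w2.png");print(W.round(2).tolist())
cv2.imwrite("pics/w2b.png",cv2.resize(im[:,:,::-1],None,fx=1.4,fy=1.4,interpolation=cv2.INTER_CUBIC))
E
```

```text
time_s: 23.75
eef_pos: [461.0, 81.4, 257.6]
contact_force: [-1.8, -0.6, -1.9]
[ 0.576 -0.291 -0.852  0.316 -0.638  0.617]
[[-0.594, 0.277, 0.755], [0.168, 0.961, -0.22], [-0.786, -0.004, -0.618]] tilt 51.6
[[0.28, 0.33, 0.9, 306.22], [0.96, -0.09, -0.26, 127.1], [-0.0, 0.94, -0.35, 282.17], [0.0, 0.0, 0.0, 1.0]]
```

View pics/w2b.png

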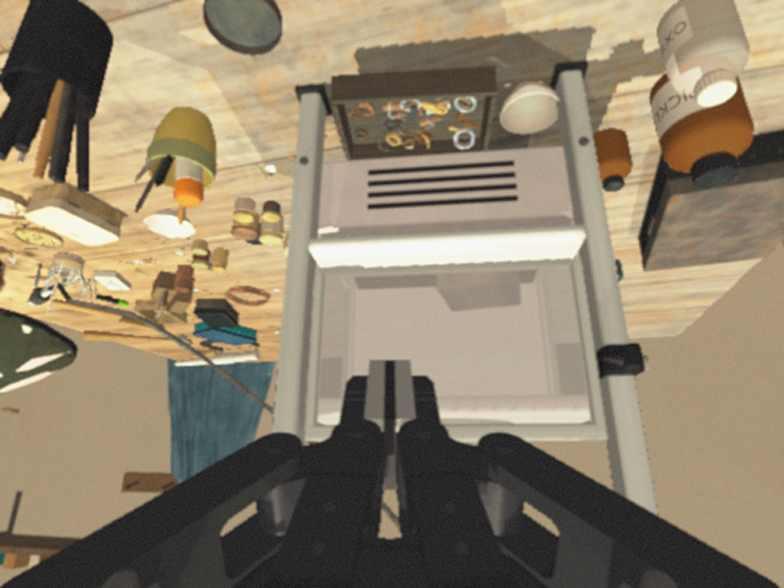

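The wrist view is upside down (image down is world up). It shows the lip between (312,245) and (585,240), the clip at (620,360) with its pointer tip near (600,358) on its left, and the tray low on the bench, out of the way. I'll measure the lip and the tip.

```bash
python3 - <<'E'
from h import *
im=cv2.imread("pics/w2.png");g=cv2.cvtColor(im,cv2.COLOR_BGR2GRAY)
for c in (240,320,400): print(c,g[155:200,c].tolist())
a=im[225:285,385:475];b=im[145:205,210:430]
a=cv2.resize(a,None,fx=6,fy=6,interpolation=cv2.INTER_CUBIC)
b=cv2.resize(b,None,fx=3.6,fy=3.6,interpolation=cv2.INTER_CUBIC)
H=np.zeros((a.shape[0]+b.shape[0],800,3),np.uint8);H[:a.shape[0],:a.shape[1]]=a;H[a.shape[0]:,:792]=b
cv2.imwrite("pics/c4.png",H[:600])
K,k,_=cal("wrist");c=(K,k,np.load("w2.npy"))
hx=np.array([.987,-.16,0]);hy=np.array([.16,.987,0]);O=np.array([593,80.5,0])
f=lambda x,y,z:O+x*hx+y*hy+[0,0,z]
print("lip ends z130,150",proj("wrist",[f(-36,s*84,z) for z in(130,150) for s in(-1,1)],c).round(1).tolist())
print("post front outer bottoms/inner",proj("wrist",[f(-6,s*y,200) for s in(-1,1) for y in(92,108)],c).round(1).tolist())
print("marker",proj("wrist",[f(-14,88,z) for z in(200,210,220,230,240)],c).round(1).tolist())
E
```

```text
240 [178, 173, 170, 172, 173, 169, 167, 198, 230, 226, 192, 145, 134, 131, 138, 150, 162, 187, 212, 229, 240, 246, 247, 247, 247, 247, 247, 247, 247, 246, 244, 243, 244, 244, 237, 179, 153, 152, 153, 155, 158, 162, 162, 162, 164]
320 [171, 170, 163, 146, 138, 137, 133, 135, 133, 132, 136, 150, 163, 187, 214, 232, 243, 247, 247, 247, 247, 247, 247, 247, 247, 247, 246, 244, 244, 244, 244, 245, 239, 190, 154, 152, 153, 157, 161, 160, 154, 147, 146, 146, 148]
400 [131, 130, 131, 131, 130, 135, 145, 153, 163, 184, 216, 234, 243, 246, 247, 247, 246, 245, 243, 244, 243, 243, 243, 243, 243, 243, 243, 243, 243, 226, 172, 146, 153, 150, 163, 166, 169, 171, 168, 163, 166, 168, 167, 167, 169]
lip ends z130,150 [[218.6, 149.4], [416.1, 137.9], [217.1, 169.8], [419.5, 159.4]]
post front outer bottoms/inner [[214.3, 235.4], [197.1, 235.9], [428.1, 229.2], [448.2, 228.6]]
marker [[425.9, 226.5], [427.7, 238.4], [429.6, 250.6], [431.5, 263.1], [433.4, 275.9]]
```

View pics/c4.png

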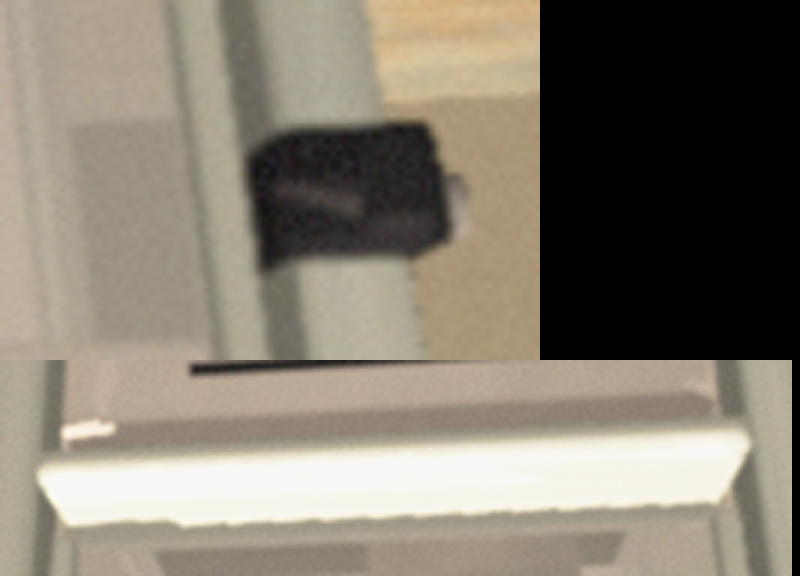

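```bash
python3 -c "
from h import *
print(delta((503,92,112)))"
```

```text
[ 96.6  20.  120.5]
```

```bash
python3 -m inch '[{"x":19,"y":4,"z":12,"yaw":0},{"x":20,"y":4,"z":24,"yaw":0},{"x":20,"y":4,"z":24,"yaw":0},{"x":20,"y":4,"z":28,"yaw":0},{"x":18,"y":4,"z":32,"yaw":0},{"x":0,"y":0,"z":0,"yaw":0},{"x":0,"y":0,"z":0,"yaw":0}]' | egrep "time|pos|contact"
python3 st.py;python3 -c "
from h import *
print(delta((574.5,72,111)))"
```

```text
time_s: 24.38
eef_pos: [506.4, 94.8, 114.4]
contact_force: [0.1, 0.9, 0.5]
[ 0.535  0.096 -1.093 -0.342 -0.613  0.579]
[[-0.589, 0.278, 0.759], [0.171, 0.961, -0.219], [-0.79, 0.001, -0.613]] tilt 52.0
[-41.3  -2.9  58.8]
```

```bash
python3 -m inch '[{"x":-10,"y":-1,"z":14.5,"yaw":0},{"x":-10,"y":-1,"z":15,"yaw":0},{"x":-11,"y":0,"z":15,"yaw":0},{"x":-10,"y":-1,"z":14.5,"yaw":0},{"x":0,"y":0,"z":0,"yaw":0},{"x":0,"y":0,"z":0,"yaw":0}]' | egrep "time|pos|contact"
python3 st.py
python3 - <<'E'
from h import *
a=save("wrist","w3.png");b=save("side","s3.png")
cv2.imwrite("pics/c5.png",np.hstack([cv2.resize(a[:,:,::-1],(400,300)),cv2.resize(b[150:320,130:350,::-1],(400,300),interpolation=cv2.INTER_CUBIC)]))
E
```

```text
time_s: 24.88
eef_pos: [575.4, 72.8, 117.7]
contact_force: [-0.2, -0.3, -0.5]
[ 0.387  0.173 -1.021 -0.427 -0.511  0.453]
[[-0.579, 0.278, 0.766], [0.176, 0.961, -0.215], [-0.796, 0.01, -0.605]] tilt 52.6
```

View pics/c5.png

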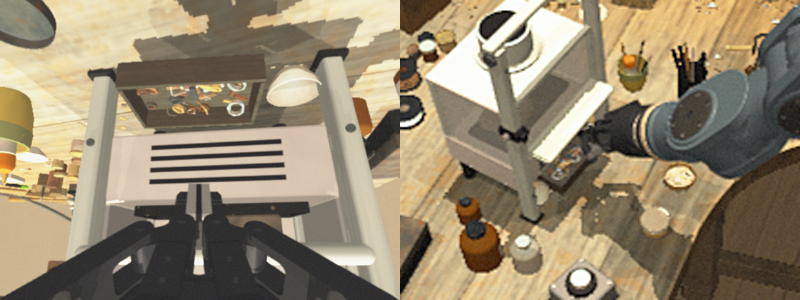

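The fingertips are under the lip with no contact. Push straight up in stages.

```bash
python3 -m inch '[{"x":-4,"y":0,"z":-3,"yaw":0},{"x":-4,"y":0,"z":-3,"yaw":0},{"x":-4,"y":0,"z":-3,"yaw":0},{"x":-4,"y":0,"z":-3,"yaw":0}]' | egrep "time|pos|contact"
python3 -m inch '[{"x":-4,"y":0,"z":-3,"yaw":0},{"x":-4,"y":0,"z":-3,"yaw":0},{"x":-4,"y":0,"z":-3,"yaw":0},{"x":-4,"y":0,"z":-3,"yaw":0},{"x":-4,"y":0,"z":-3,"yaw":0},{"x":-4,"y":0,"z":-3,"yaw":0}]' | egrep "time|pos|contact"
python3 st.py
```

```text
time_s: 25.32
eef_pos: [573.1, 73.1, 133.1]
contact_force: [-0.5, 0.5, -3.3]
time_s: 25.82
eef_pos: [573.4, 72.9, 162.4]
contact_force: [-5.8, 3.4, -2.5]
[ 0.388  0.056 -0.943 -0.225 -0.508  0.451]
[[-0.586, 0.275, 0.762], [0.172, 0.962, -0.214], [-0.792, 0.005, -0.611]] tilt 52.2
```

```bash
python3 -m inch '[{"x":-4,"y":0,"z":-3,"yaw":0},{"x":-4,"y":0,"z":-3,"yaw":0},{"x":-4,"y":0,"z":-3,"yaw":0},{"x":-4,"y":0,"z":-3,"yaw":0},{"x":-4,"y":0,"z":-3,"yaw":0},{"x":0,"y":0,"z":0,"yaw":0}]' | egrep "time|pos|contact"
python3 - <<'E'
from h import *
K,k,W=cal("wrist");np.save("w4.npy",W);im=save("wrist","w4.png")[:,:,::-1];c=(K,k,W)
hx=np.array([.987,-.16,0]);hy=np.array([.16,.987,0]);O=np.array([593,80.5,0])
f=lambda x,y,z:O+x*hx+y*hy+[0,0,z]
m=proj("wrist",[f(-14,88,z) for z in(205,215,225,235)],c).round(1);l=proj("wrist",[f(-36,84,z) for z in(205,215,225,235)],c).round(1)
print(m.tolist(),l.tolist())
u,v=int(m[2][0])-60,int(m[1][1])-60;u=min(max(u,0),440);v=min(max(v,0),320);print(u,v,im.shape)
cv2.imwrite("pics/c6.png",cv2.resize(im[v:v+100,u:u+120],None,fx=6,fy=6,interpolation=cv2.INTER_CUBIC))
E
```

```text
time_s: 26.32
eef_pos: [574.0, 72.5, 188.4]
contact_force: [-4.2, 1.0, -2.1]
[[502.9, 312.5], [508.2, 337.1], [513.7, 362.8], [519.5, 389.8]] [[521.1, 309.9], [527.7, 338.4], [534.7, 368.5], [542.1, 400.2]]
440 277 (420, 560, 3)
```

View pics/c6.png

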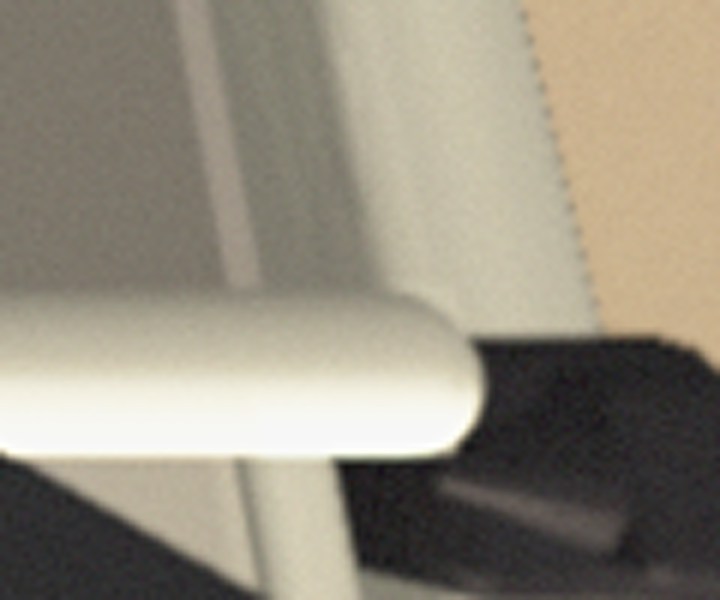

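The close-up, also upside down, shows the lip end's mid-height at crop (487,376). The pointer's tapered tip is at crop (440,487), i.e. px (513,358), so z≈223. The lip is at about 215.4, so roughly 7.5 mm remain. I'll push 6 mm and re-measure numerically.

```bash
python3 -m inch '[{"x":-2.4,"y":0,"z":-1.8,"yaw":0},{"x":-2.4,"y":0,"z":-1.8,"yaw":0},{"x":0,"y":0,"z":0,"yaw":0},{"x":0,"y":0,"z":0,"yaw":0}]' | egrep "time|pos|contact"
cat > m.py <<'E'
from h import *
import sys
c=cal("wrist");im=save("wrist",sys.argv[1])[:,:,::-1];g=cv2.cvtColor(im,cv2.COLOR_BGR2GRAY).astype(float)
hx=np.array([.987,-.16,0]);hy=np.array([.16,.987,0]);O=np.array([593,80.5,0])
zs=np.arange(190,246,1.);L=np.array([O-36*hx+78*hy+[0,0,z] for z in zs])
p=proj("wrist",L,c)
v=np.array([g[int(round(b)),int(round(a-6))] if 0<=b<419.5 and 0<=a-6<560 else -1 for a,b in p])
print(dict(zip(zs.astype(int).tolist(),v.astype(int).tolist())))
E
python3 m.py w5.png
# same measure on w4 for reference
python3 - <<'E'
from h import *
K,k,_=cal("wrist");c=(K,k,np.load("w4.npy"));g=cv2.cvtColor(cv2.imread("pics/w4.png"),cv2.COLOR_BGR2GRAY)
hx=np.array([.987,-.16,0]);hy=np.array([.16,.987,0]);O=np.array([593,80.5,0])
zs=np.arange(205,230,1.);p=proj("wrist",[O-36*hx+78*hy+[0,0,z] for z in zs],c)
print({int(z):int(g[int(round(b)),int(round(a-6))]) for z,(a,b) in zip(zs,p)})
E
```

```text
time_s: 26.7
eef_pos: [574.5, 72.3, 194.2]
contact_force: [-3.7, 0.1, -1.2]
{190: 128, 191: 132, 192: 126, 193: 132, 194: 126, 195: 127, 196: 133, 197: 130, 198: 134, 199: 126, 200: 133, 201: 126, 202: 129, 203: 132, 204: 128, 205: 127, 206: 123, 207: 126, 208: 131, 209: 131, 210: 132, 211: 129, 212: 131, 213: 133, 214: 126, 215: 28, 216: 45, 217: 134, 218: 159, 219: 173, 220: 187, 221: 204, 222: 231, 223: 244, 224: 247, 225: 247, 226: 167, 227: 47, 228: 81, 229: 137, 230: 135, 231: 132, 232: 141, 233: 132, 234: 133, 235: 139, 236: 142, 237: 134, 238: 136, 239: 136, 240: 55, 241: 46, 242: 47, 243: 45, 244: 47, 245: 47}
{205: 121, 206: 134, 207: 129, 208: 133, 209: 133, 210: 129, 211: 148, 212: 168, 213: 181, 214: 197, 215: 206, 216: 233, 217: 245, 218: 247, 219: 248, 220: 124, 221: 35, 222: 37, 223: 40, 224: 36, 225: 43, 226: 45, 227: 108, 228: 137, 229: 131}
```

```bash
python3 - <<'E'
from h import *
c=cal("wrist")
g=cv2.cvtColor(cv2.imread("pics/w5.png"),cv2.COLOR_BGR2GRAY)
hx=np.array([.987,-.16,0]);hy=np.array([.16,.987,0]);O=np.array([593,80.5,0])
zs=np.arange(206,242,1.)
for x,y in((-12,94),(-12,99),(-14,88)):
    p=proj("wrist",[O+x*hx+y*hy+[0,0,z] for z in zs],c)
    print(x,y,p[17].round(1),{int(z):int(g[int(round(b)),int(round(a))]) for z,(a,b) in zip(zs,p) if 0<=b<419 and 0<=a<559})
p=proj("wrist",[O-14*hx+88*hy+[0,0,z] for z in(219,223,227)],c);print(p)
u,v=p[1].round().astype(int);print(g[v-14:v+15:1,u-8:u+13])
E
```

```text
-12 94 [523.2 342.4] {206: 190, 207: 191, 208: 190, 209: 190, 210: 192, 211: 190, 212: 192, 213: 173, 214: 73, 215: 42, 216: 47, 217: 42, 218: 40, 219: 39, 220: 48, 221: 49, 222: 46, 223: 55, 224: 81, 225: 85, 226: 54, 227: 48, 228: 50, 229: 52, 230: 56, 231: 166, 232: 198, 233: 199, 234: 200, 235: 200, 236: 199, 237: 199, 238: 199, 239: 200, 240: 201, 241: 201}
-12 99 [535.8 342.4] {206: 186, 207: 188, 208: 186, 209: 185, 210: 184, 211: 185, 212: 190, 213: 163, 214: 53, 215: 43, 216: 29, 217: 39, 218: 33, 219: 35, 220: 37, 221: 29, 222: 39, 223: 43, 224: 54, 225: 68, 226: 85, 227: 62, 228: 43, 229: 54, 230: 63, 231: 167, 232: 195, 233: 194, 234: 197, 235: 196, 236: 198, 237: 198, 238: 199, 239: 199, 240: 198, 241: 197}
-14 88 [510.6 342.6] {206: 168, 207: 170, 208: 170, 209: 168, 210: 174, 211: 167, 212: 171, 213: 166, 214: 80, 215: 27, 216: 97, 217: 145, 218: 158, 219: 174, 220: 185, 221: 199, 222: 213, 223: 237, 224: 244, 225: 247, 226: 247, 227: 239, 228: 42, 229: 57, 230: 89, 231: 177, 232: 196, 233: 189, 234: 195, 235: 191, 236: 194, 237: 194, 238: 193, 239: 195, 240: 193, 241:
[... 1975 characters left out ...]
7 247 247 247 247 247 247 247 247 247 248 249 251 240 148  64
   39  44  45]
 [247 247 247 247 247 247 247 247 248 248 248 248 249 251 245 174  78  43
   45  44  48]
 [249 249 249 249 249 249 249 249 249 250 251 252 252 239 171  94  41  48
   52  47  46]
 [254 254 254 254 254 254 254 254 254 249 239 227 202 157 100  55  38  45
   47  47  45]
 [166 169 164 167 168 166 167 161 156 141 125 112  90  77  56  48  43  46
   45  48  43]
 [ 40  39  45  45  47  44  46  46  50  45  43  43  37  44  40  41  37  49
   51  50  47]
 [ 33  31  28  32  35  41  34  44  40  42  42  47  46  43  40  41  49  43
   47  50  45]
 [ 39  38  29  31  31  39  47  44  45  49  50  52  54  55  56  48  55  48
   52  51  46]]
```

```bash
python3 -m inch '[{"x":-1,"y":0,"z":-0.8,"yaw":0},{"x":0,"y":0,"z":0,"yaw":0},{"x":0,"y":0,"z":0,"yaw":0}]' | egrep "time|pos|contact"
cat > m2.py <<'E'
from h import *
import sys
c=cal("wrist");im=save("wrist",sys.argv[1])[:,:,::-1];g=cv2.cvtColor(im,cv2.COLOR_BGR2GRAY).astype(np.float32)
hx=np.array([.987,-.16,0]);hy=np.array([.16,.987,0]);O=np.array([593,80.5,0]);zs=np.arange(200,245,.1)
for n,x,y,t in(("lip",-36,75,105),("lip",-36,70,105),("clip",-12,99,110),("clip",-12,95,110)):
    p=proj("wrist",[O+x*hx+y*hy+[0,0,z] for z in zs],c).astype(np.float32)
    v=cv2.remap(g,p[:,:1],p[:,1:],1,borderMode=cv2.BORDER_REPLICATE)[:,0]
    s=(v<t) if n=="clip" else (v>140)
    ok=(zs>208)&(zs<236);i=np.flatnonzero(s&ok)
    r=max(np.split(i,np.flatnonzero(np.diff(i)>1)+1),key=len) if n=="clip" else i[(v[i]>225)]
    print(n,y,zs[r[0]].round(1),zs[r[-1]].round(1),((zs[r[0]]+zs[r[-1]])/2).round(2))
print(arm.state()["eef_pos"])
E
python3 m2.py w6.png; python3 m.py w7.png | tr ',' '\n' | sed -n '24,40p' | tr '\n' ' '
```

```text
time_s: 27.0
eef_pos: [574.5, 72.3, 195.3]
contact_force: [-3.8, 1.9, -1.9]
lip 75 223.0 226.9 224.95
lip 70 223.0 227.3 225.15
clip 99 213.8 230.7 222.25
clip 95 213.8 230.7 222.25
[574.50050133  72.28631227 195.32199239]
 213: 127  214: 127  215: 49  216: 36  217: 33  218: 133  219: 158  220: 172  221: 188  222: 201  223: 229  224: 243  225: 246  226: 247  227: 254  228: 44  229: 130
```

The lip's mid-height is about 222.4 against 222.3–222.5 for the pointer, so it is level. Drop away gently, draw back and check.

```bash
python3 -m inch '[{"x":2.5,"y":0,"z":1.8,"yaw":0},{"x":4,"y":0,"z":3,"yaw":0},{"x":6,"y":0,"z":4,"yaw":0},{"x":6,"y":0,"z":4,"yaw":0},{"x":0,"y":0,"z":0,"yaw":0}]' | egrep "time|pos|contact"
python3 -m inch '[{"x":6,"y":0,"z":-9,"yaw":0},{"x":11,"y":0,"z":-16,"yaw":0},{"x":11,"y":0,"z":-16,"yaw":0},{"x":11,"y":0,"z":-16,"yaw":0},{"x":0,"y":0,"z":-30,"yaw":0},{"x":0,"y":0,"z":-20,"yaw":0},{"x":0,"y":0,"z":0,"yaw":0},{"x":0,"y":0,"z":0,"yaw":0}]' | egrep "time|pos|contact"
python3 st.py
python3 - <<'E'
from h import *
c=cal("wrist");im=save("wrist","w8.png")[:,:,::-1];g=cv2.cvtColor(im,cv2.COLOR_BGR2GRAY).astype(np.float32)
print("cam z",c[2][2,3])
hx=np.array([.987,-.16,0]);hy=np.array([.16,.987,0]);O=np.array([593,80.5,0]);zs=np.arange(208,238,1.)
for x,y in((-36,60),(-36,75),(-12,96),(-12,99)):
    p=proj("wrist",[O+x*hx+y*hy+[0,0,z] for z in zs],c).astype(np.float32)
    v=cv2.remap(g,p[:,:1],p[:,1:],1)[:,0];print(x,y,p[15],v.astype(int).tolist())
E
```

```text
time_s: 27.52
eef_pos: [573.0, 72.5, 171.3]
contact_force: [-0.7, 0.1, -0.2]
time_s: 28.18
eef_pos: [469.0, 103.6, 208.7]
contact_force: [0.2, -0.2, 0.5]
[ 0.625 -0.181 -0.944  0.123 -0.669  0.66 ]
[[-0.582, 0.274, 0.765], [0.173, 0.962, -0.213], [-0.794, 0.009, -0.607]] tilt 52.4
cam z 231.22879220063945
-36 60 [374.06357 314.86914] [198, 199, 196, 194, 196, 197, 201, 202, 201, 193, 161, 150, 168, 179, 153, 79, 49, 42, 44, 45, 47, 46, 50, 44, 45, 47, 45, 43, 44, 37]
-36 75 [396.45248 314.57812] [115, 117, 114, 116, 115, 115, 112, 115, 113, 117, 127, 151, 168, 181, 199, 224, 241, 246, 247, 247, 230, 169, 162, 140, 74, 43, 43, 40, 44, 44]
-12 96 [418.64716 315.39313] [192, 192, 193, 193, 194, 185, 107, 41, 38, 42, 40, 35, 39, 38, 42, 50, 65, 76, 70, 52, 51, 50, 66, 121, 195, 202, 201, 205, 203, 204]
-12 99 [422.82272 315.33884] [196, 196, 196, 195, 194, 186, 115, 35, 34, 38, 34, 31, 33, 35, 40, 48, 54, 60, 62, 54, 48, 57, 70, 123, 194, 206, 204, 205, 206, 205]
```

```bash
python3 -c "
from station import ticket
print(ticket.finish_job())"
```

```text
the job is handed in; nothing more can be done
None
```

I pressed the fan button to its stop and released it, then pushed the window up with the shut fingertips under the lip until it was level with the pointer tip (within about 0.5 mm by my measurement), drew back clear without touching the pot, loupe or dish, and handed the job in at about 28 s; the moves offer no tilt, so I tilted the tool by pushing past the arm's reach limit, and the button press peaked near 38 N, just under the 40 N limit.

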